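# Set hammer-head bolts in the optical rail and lock them with keyed collars

### The job

Make the optical rail ready. First slide the carriage along the rail until its centre line is level with the index pointer, clear of the station lines. Then take every hammer-head bolt from the rack, lower it into the slot at a station line (one bolt to a station, any stations), give it a quarter turn so that its head catches beneath both lips, and drop a keyed lock collar over each bolt so that both its lugs sit fully down in the slot (a collar may be left over). Leave the tape, the round cap and the ring clamp where they are.

Things in the scene. Friction and masses are not known exactly. Their poses are not given: they have to be found in the camera images.
- rail: Slotted aluminium rail screwed to the worktop, 64 wide (its x), 360 long (its y), 40 high. Origin: centre of its underside; z up. Open slot 22 wide along the middle of its top, between two lips 6 thick; beneath them a cavity 52 wide and 22 deep (its floor is 12 above the worktop).
- carriage (a joint): Position of the sliding carriage along the rail's +y, in m, 0 at mid-rail, range -0.145 to 0.145. It stays where it is left (about 1.5 N of friction).
- carriage_grip (a point): Middle of the carriage's upright black fin, on the carriage's centre line, 33 above the rail top (axes as the rail's). The fin is 14 thick along the rail, 30 across it, and stands from 10 to 55 above the rail top. The carriage plate is 50 long along the rail, 64 across, 10 high and covers the slot.
- index_line (a point): Tip line of the fixed index pointer, a small 40 high block beside the rail's +x side near its -y end (axes as the rail's). The carriage is set when its centre line is level with this along the rail's y.
- rack: Fixed grey rack 200 (its x) x 56 x 32 high, with three oblong pockets 60 apart in which the bolts hang; origin: centre of its underside.
- station1 (a point): Station 1: a point on the slot's centre line, level with the rail's top face (40 above the worktop), at y = 140 in the rail's frame, marked by a thin dark line across both lips. Axes as the rail's.
- station2 (a point): Station 2: a point on the slot's centre line, level with the rail's top face (40 above the worktop), at y = 55 in the rail's frame, marked by a thin dark line across both lips. Axes as the rail's.
- station3 (a point): Station 3: a point on the slot's centre line, level with the rail's top face (40 above the worktop), at y = -30 in the rail's frame, marked by a thin dark line across both lips. Axes as the rail's.
- bolt1_grip (a point): Middle of the upright flat blade of a steel hammer-head bolt, 75 high, 50 above the underside of its head (z up). Blade: 20 along x, 12 along y, from 29 below this point to 25 above it (top 4: a 16 x 8 lead-in). Hanging in the rack by its flange: 65 above the worktop. Fully in the rail, flange resting on the lips: 33 above the rail top. May be absent.
- bolt1: The same bolt, 120 g; origin: centre of the head's underside. Head: oblong, 40 along x, 17 along y, 8 high. Above it a neck 18 across, 9 long; then a round flange 34 across, 4 thick, its underside at z = 17; then the blade, its broad way along x like the head's. Flange on the lips, the head has 3 of play below them and can be turned.
- bolt2_grip (a point): Middle of the upright flat blade of a steel hammer-head bolt, 75 high, 50 above the underside of its head (z up). Blade: 20 along x, 12 along y, from 29 below this point to 25 above it (top 4: a 16 x 8 lead-in). Hanging in the rack by its flange: 65 above the worktop. Fully in the rail, flange resting on the lips: 33 above the rail top. May be absent.
- bolt2: The same bolt, 120 g; origin: centre of the head's underside. Head: oblong, 40 along x, 17 along y, 8 high. Above it a neck 18 across, 9 long; then a round flange 34 across, 4 thick, its underside at z = 17; then the blade, its broad way along x like the head's. Flange on the lips, the head has 3 of play below them and can be turned.
- bolt3_grip (a point): Middle of the upright flat blade of a steel hammer-head bolt, 75 high, 50 above the underside of its head (z up). Blade: 20 along x, 12 along y, from 29 below this point to 25 above it (top 4: a 16 x 8 lead-in). Hanging in the rack by its flange: 65 above the worktop. Fully in the rail, flange resting on the lips: 33 above the rail top. May be absent.
- bolt3: The same bolt, 120 g; origin: centre of the head's underside. Head: oblong, 40 along x, 17 along y, 8 high. Above it a neck 18 across, 9 long; then a round flange 34 across, 4 thick, its underside at z = 17; then the blade, its broad way along x like the head's. Flange on the lips, the head has 3 of play below them and can be turned.
- collar1_grip (a point): Point on the axis of a grey keyed lock collar, 56 high, 120 g; 43 above its underside (z up). Boss to grip: 40 along x, 30 along y, from 30 below this point to 13 above, with a through hole 24 along x, 16 along y, that fits over a bolt's blade. Seated, feet on the rail's lips and lugs in the slot: this point is 34 above the rail top.
- collar1: The same collar; origin: centre of its underside. Two foot plates, 84 along x, |y| from 15 to 35, tops at z = 20. Beneath each, in the middle, a lug 17 along x, 12 along y, centred 28 out along y, from z = 0 to 8, where the foot's seat is; at its ends two legs (|x| 36 to 42, down to z = 0), which pass outside the rail. The bridge between clears the flange.
- collar2_grip (a point): Point on the axis of a grey keyed lock collar, 56 high, 120 g; 43 above its underside (z up). Boss to grip: 40 along x, 30 along y, from 30 below this point to 13 above, with a through hole 24 along x, 16 along y, that fits over a bolt's blade. Seated, feet on the rail's lips and lugs in the slot: this point is 34 above the rail top.
- collar2: The same collar; origin: centre of its underside. Two foot plates, 84 along x, |y| from 15 to 35, tops at z = 20. Beneath each, in the middle, a lug 17 along x, 12 along y, centred 28 out along y, from z = 0 to 8, where the foot's seat is; at its ends two legs (|x| 36 to 42, down to z = 0), which pass outside the rail. The bridge between clears the flange.
- collar3_grip (a point): Point on the axis of a grey keyed lock collar, 56 high, 120 g; 43 above its underside (z up). Boss to grip: 40 along x, 30 along y, from 30 below this point to 13 above, with a through hole 24 along x, 16 along y, that fits over a bolt's blade. Seated, feet on the rail's lips and lugs in the slot: this point is 34 above the rail top.
- collar3: The same collar; origin: centre of its underside. Two foot plates, 84 along x, |y| from 15 to 35, tops at z = 20. Beneath each, in the middle, a lug 17 along x, 12 along y, centred 28 out along y, from z = 0 to 8, where the foot's seat is; at its ends two legs (|x| 36 to 42, down to z = 0), which pass outside the rail. The bridge between clears the flange.
- tape: Roll of masking tape, 59 across, 18 high, lying flat; origin: centre of its underside. A bystander.
- cap: Round black cap with white insert, 61 across, 13 high; origin: centre of its underside. A bystander.
- ring_clamp: Small hinged vacuum ring clamp, 51x73x13, lying flat; origin at its underside. A bystander.
There are look-alikes about, which are no part of the job. Leave any green or orange look-alike of the bolt2 alone.

How it is judged:
By the outcome, as a careful person would: the job done as asked, in the order asked, and still so for the second after the job is handed in, with the robot touching nothing.
Of bolt1, bolt2, bolt3 only 2 to 3 are there at a start; the rules pass over those that are not, and their reading is None.
At some moment in a run one of collar1, collar2, collar3 may be knocked a few centimetres aside while the robot is not near it.
It also fails if it takes over 210 s, if anything falls off the work surface, if the arm or the gripper's body presses on something with over 40 N, if the wrist force passes 120 N, or if a joint passes its speed limit or range.

### The arm

A 6-joint arm with a two-finger parallel gripper is mounted at the origin on a cart in front of the work surface, level with it; the furniture and walls round the work are solid. World frame = base frame: x ahead of the robot, y to its left, z up, the work surface at z = 0. Lengths are in mm, angles in degrees, forces in N, time in s.
With the tool pointing down it reaches from about 350 to 850 mm from the base axis. Payload 8.1 kg.
Tool frame: the origin (TCP) lies at the centre of the arm's flange, where the gripper is bolted on; the fingertips stand 173 mm ahead of it and the grasp point (between the pads) lies 155 mm ahead of it; z points along the fingers, y is the line along which they close (so a half turn about z gives the same grasp; the last joint's range is limited). The gripper opens to 85 mm and grips with 20 to 120 N. Pads are 22 mm wide; open, the fingers measure 114 mm over their backs; the gripper's body (76 mm by 85 mm) begins 54 mm behind the grasp point. The pads swing forward as they close: fully open they stand 13 mm farther back than shut.
Start: joints at [64.95, 7.471, 85.268, -0, 87.261, -4.893], TCP at [206.732, 563.266, 404.692] pointing down, gripper open.
Joint ranges: [-169.43, 169.43], [-51.17, 129.36], [1.28, 143.12], [-76.62, 256.62], [0, 156.53], [-152.29, 152.29]. Speed limits (degrees/s): [136.94, 136.94, 159.86, 180, 180, 180].

### API

Orientations are given as [roll, pitch, yaw] about the fixed x, y, z axes, in that order (R = Rz(yaw) Ry(pitch) Rx(roll)).
In Python, from bench import * gives the robot as it stands.
- The arm moves only by the shell command python3 -m jog 'ROWS' [FORCE]. ROWS is text: rows parted by semicolons, each of 7 numbers parted by spaces: the shift along the tool's x, y, z scaled (see below), then the turn, a rotation vector about the tool's x, y, z scaled (see below), then the closure, from -1 (fully open) to 1 (shut). In form: tx ty tz wx wy wz hand; .... A call has 1 to 5 rows; each row shifts and turns the commanded pose from where the row before left it, along the tool's axes as they then stand; what a row does not reach is not made up. The controller multiplies each number of a shift by 0.1 m and each number of a turn by 60 degrees. A row lasts 1/8 s, in which the tool goes at most 62.5 mm and 10.7 degrees, less where a joint would pass 70% of its speed; a pose out of reach is approached as far as the arm can. A call with a number of a shift or a turn outside -1 to 1 is refused whole. A call with a gripper value outside its range is refused whole. The fingers move at their own pace and stop on an object; FORCE is the grip in N (left out, the last holds). Time passes only in rows, so rows that do not move let the fingers close. It gives the time, the measured TCP pose, the force, the opening and the grip force at its end, in the units of the state.
- sense(): the state, without advancing time (a new reading comes with each control period).
- snapshot(name): name is "scene" or "side" or "wrist"; returns a dict with "img" (420x560x3 uint8, red, green, blue), "fx", "fy", "cx", "cy" (pixels), "dist" ([k1, k2, p1, p2, k3] as OpenCV has them; the pictures are not rectified), "extrinsics" (4x4, takes a point from camera to world coordinates). Camera axes: x right, y down, z forward; pixel columns grow to the right and rows downward; lengths in mm; the calibration is good to about 2 mm. A picture is of the moment at which its call begins. There is no depth.
- hand_in(): hands the job in; it is judged then, once.
The state is a dict: "time": time; "joint_pos": joint angles; "qd": joint speeds; "joint_efforts": joint torques, N m; "tool_pos": TCP position; "tcp_rot": TCP orientation; "ft_force": force on the tool from outside, world axes, zero at the start; "wrist_torque": the same for the moment, N m; "finger_gap": finger opening in mm; "grip_force": force on a finger pad.
Only numpy, scipy, OpenCV 4.12 (cv2) and the standard library are available. Lean on these libraries where they do the work, as an engineer would, in place of code of your own. Each camera call takes 0.05 s, during which the arm holds its last target. There are 200 camera calls.

## Working session

There is one attempt and no reset: what is moved stays moved. The work goes in short steps, Python scripts to look and compute and a shell command to move; the robot and the scene stay as the last step left them, time stands still between calls to the robot, and variables do not carry over. Pictures are saved under pics/ and viewed, at most 14 in all, crops included, and the job is handed in when it is done.

```bash
ls; mkdir -p pics
cat > h.py <<'E'
from bench import *
import numpy as np, cv2
from scipy.spatial.transform import Rotation as Ro
def K(s): return np.array([[s['fx'],0,s['cx']],[0,s['fy'],s['cy']],[0,0,1.]])
def save(s,f,crop=None,sc=1):
    im=s['img'][:,:,::-1]
    if crop: im=im[crop[1]:crop[3],crop[0]:crop[2]]
    cv2.imwrite('pics/'+f,cv2.resize(im,None,fx=sc,fy=sc,interpolation=cv2.INTER_CUBIC))
def p2w(s,px,z):
    u=cv2.undistortPoints(np.array(px,float).reshape(-1,1,2),K(s),np.array(s['dist'],float)).reshape(-1,2)
    E=np.array(s['extrinsics']);d=np.c_[u,np.ones(len(u))]@E[:3,:3].T;o=E[:3,3]
    return o+d*((np.asarray(z)-o[2])/d[:,2])[:,None]
def w2p(s,P):
    E=np.linalg.inv(np.array(s['extrinsics']))
    return cv2.projectPoints(np.array(P,float).reshape(-1,3),cv2.Rodrigues(E[:3,:3])[0],E[:3,3],K(s),np.array(s['dist'],float))[0].reshape(-1,2)
E
python3 - <<'E'
from h import *
import pickle
for n in ["scene","side","wrist"]:
    s=snapshot(n);save(s,n+'0.png',None,1.4);pickle.dump(s,open(n+'0.pkl','wb'))
    print(n,np.round(s['extrinsics'],2).tolist(),s['fx'])
print(sense())
E
```

```text
pics
scene [[0.54, -0.57, 0.62, -130.33], [-0.84, -0.37, 0.39, -448.56], [0.01, -0.73, -0.68, 805.68], [0.0, 0.0, 0.0, 1.0]] 379.87223878343366
side [[-0.95, -0.14, 0.29, 124.08], [-0.32, 0.47, -0.82, 1155.7], [-0.02, -0.87, -0.49, 771.53], [0.0, 0.0, 0.0, 1.0]] 477.5732878188573
wrist [[0.34, 0.91, 0.24, 145.74], [0.94, -0.33, -0.09, 585.61], [-0.0, 0.26, -0.97, 373.78], [0.0, 0.0, 0.0, 1.0]] 292.3629278937617
{'time': 0.15, 'joint_pos': array([ 6.49505475e+01,  7.50608084e+00,  8.53164353e+01, -5.16243005e-04,
        8.72629554e+01, -4.89343579e+00]), 'qd': array([ 0.03972113, -0.15487849, -0.12449717, -0.04201249, -0.05237733,
       -0.10828394]), 'joint_efforts': array([ 7.25807331e-04, -5.70056355e+01, -5.01165712e+01, -1.35138898e-04,
        9.37274279e-03,  4.22550272e-05]), 'tool_pos': array([206.65229023, 563.09214232, 403.86144882]), 'tcp_rot': array([-1.79914796e+02, -6.77721933e-03,  1.59844003e+02]), 'ft_force': array([ 0.58403802, -0.51655522,  0.47197577]), 'wrist_torque': array([0.0396894 , 0.01650394, 0.02930275]), 'grip_force': 0.0, 'finger_gap': 85.65619134015212}
```

View pics/scene0.png

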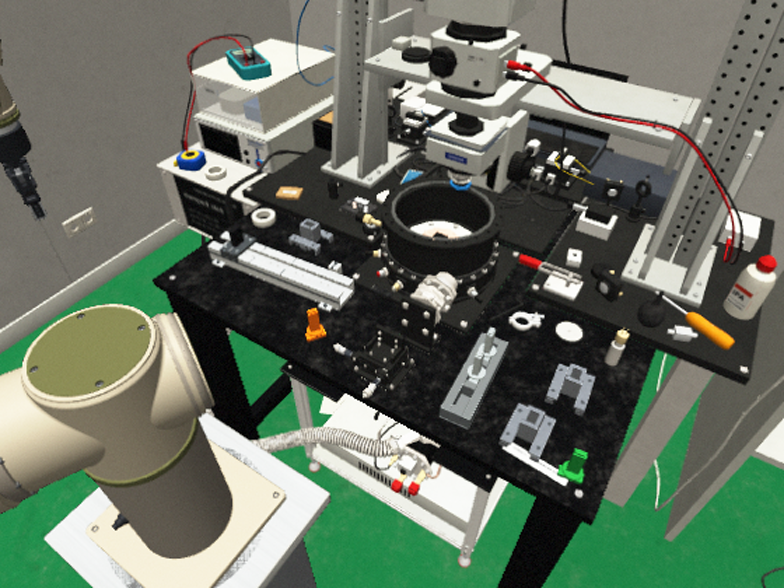

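View pics/side0.png

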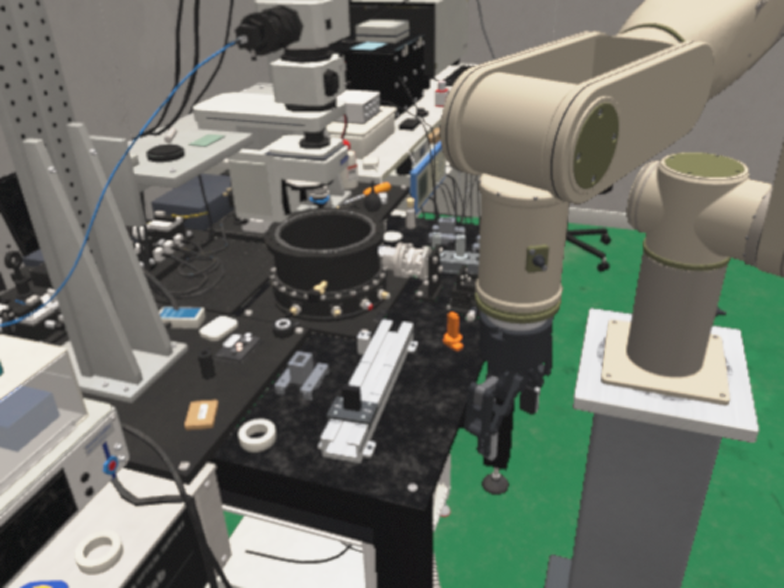

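The scene view shows the rail (280,270), the carriage (230,245) and the rack (475,375). The collars are at (310,235), (570,385) and (528,430), and the look-alikes are orange (316,325) and green (575,465). I'll take close crops next.

Run:
```python
from h import *
import pickle
s=pickle.load(open('scene0.pkl','rb'));a=s['img'][:,:,::-1]
s2=pickle.load(open('side0.pkl','rb'));b=s2['img'][:,:,::-1]
f=lambda im,x0,y0,x1,y1,w,h:cv2.resize(im[y0:y1,x0:x1],(w,h),interpolation=cv2.INTER_CUBIC)
# scene rail crop 140..260,140..230 ; rack crop 300..440,225..355; side crop
A=f(a,140,150,260,230,480,320);B=f(a,305,225,435,355,320,320);
cv2.imwrite('pics/c1.png',np.hstack([A,B]))
cv2.imwrite('pics/c2.png',f(b,190,220,310,340,600,600))
print(p2w(s,np.array([[205,255],[352,295],[475,375],[310,235],[570,370],[528,415],[316,325],[575,465]])/1.4,[40,40,32,50,50,50,40,40]).round())
print(p2w(s2,np.array([[393,325],[345,445],[303,365],[453,330],[363,335]])/1.4,[40,40,50,40,40]).round())
```

```text
[[ 429.  407.   40.]
 [ 504.   49.   40.]
 [ 461. -257.   32.]
 [ 608.  244.   50.]
 [ 550. -402.   50.]
 [ 419. -374.   50.]
 [ 396.   59.   40.]
 [ 379. -472.   40.]]
[[518.  88.  40.]
 [475. 438.  40.]
 [625. 277.  50.]
 [397.  71.  40.]
 [562. 140.  40.]]
```

View pics/c1.png

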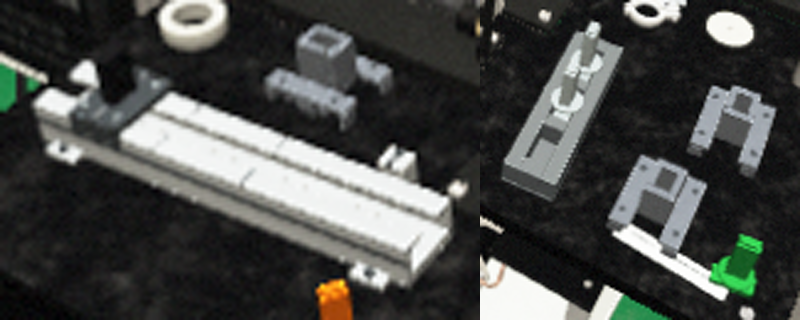

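View pics/c2.png

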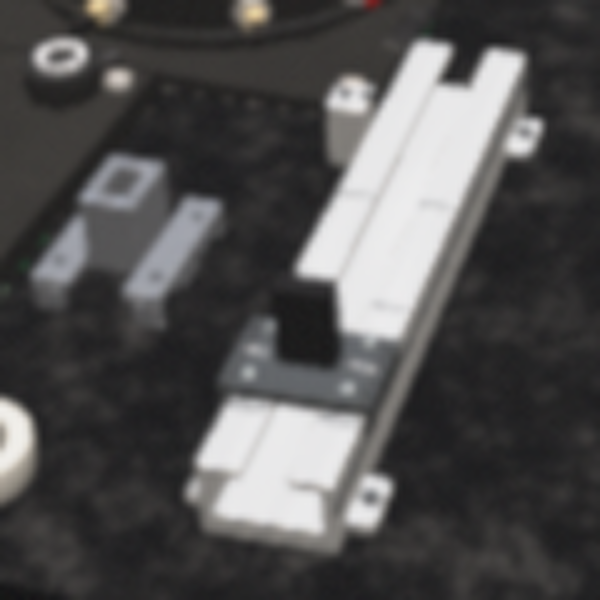

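The crops show two bolts in the rack, at crop (593,30) and (573,72), with the third pocket empty at (545,150). The bolts are plain steel, so the orange and green pieces are the look-alikes. The pointer is at side crop (350,95) and the fin at (305,320). I'll fit the poses.

```bash
cat > fit.py <<'E'
from h import *
import pickle
from scipy.optimize import least_squares
sc=pickle.load(open('scene0.pkl','rb'));sd=pickle.load(open('side0.pkl','rb'))
c1=lambda x,y:(140+x/4,150+y/4); cr=lambda x,y:(305+(x-480)/2.4615,225+y/2.4615); c2=lambda x,y:(190+x/5,220+y/5)
def fit(obs,p0):
    def T(p,L):
        c,s=np.cos(p[2]),np.sin(p[2]);L=np.array(L,float)
        return np.c_[p[0]+c*L[:,0]-s*L[:,1],p[1]+s*L[:,0]+c*L[:,1],L[:,2]]
    def r(p): return np.concatenate([(w2p(s,T(p,[o[1] for o in ob]))-[o[0] for o in ob]).ravel() for s,ob in obs])
    R=least_squares(r,p0,loss='soft_l1',x_scale=[1,1,.01]);print(R.x[:2].round(1),np.degrees(R.x[2]).round(2));print(r(R.x).reshape(-1,2).round(1).tolist());return R.x,T
E
python3 - <<'E'
from fit import *
p,T=fit([(sd,[(c2(415,42),(32,-180,40)),(c2(525,55),(-32,-180,40)),(c2(393,198),(0,-30,40)),(c2(345,490),(-32,180,40)),(c2(200,468),(32,180,40))]),
 (sc,[(c1(452,207),(32,-180,40)),(c1(410,255),(-32,-180,40)),(c1(35,97),(-32,180,40))])],[490,230,.15])
print('st',T(p,[(0,140,40),(0,55,40),(0,-30,40)]).round(1).tolist())
R=lambda q:(Ro.from_euler('z',-p[2]).apply(np.array(q)-[p[0],p[1],0]))
print('pointer top', R(p2w(sd,[c2(350,95)],[40])).round(1)); print('fin',R(p2w(sd,[c2(300,285),c2(310,360)],[95,50])).round(1), R(p2w(sc,[c1(390,155)],[40])).round(1))
print('rack');p,T=fit([(sc,[(cr(585,18),(100,28,32)),(cr(622,45),(100,-28,32)),(cr(505,160),(-100,28,32)),(cr(555,182),(-100,-28,32))])],[461,-257,.1])
print(p2w(sc,[cr(593,28),cr(573,70)],[90,90]).round(1),T(p,[(60,0,90),(0,0,90),(-60,0,90)]).round(1))
print('collars',p2w(sc,[cr(740,97),cr(665,173),c1(325,40)],[56]*3).round(1),p2w(sd,[c2(125,180)],[56]).round(1))
E
```

```text
[499.3 250.8] 4.58
[[0.1, -0.3], [-0.1, -0.4], [1.0, 0.2], [-1.4, -1.1], [0.1, -1.1], [-0.1, -2.0], [-1.0, -1.1], [-1.2, 1.8]]
st [[488.1, 390.3, 40.0], [494.9, 305.6, 40.0], [501.7, 220.9, 40.0]]
pointer top [[  52.5 -117.7   40. ]]
fin [[  3.  115.6  95. ]
 [  1.5 113.6  50. ]] [[  53.1 -111.7   40. ]]
rack
[ 470.9 -256.2] 4.26
[[-3.0, 3.7], [1.3, -0.0], [-0.5, -0.6], [0.6, -0.2]]
[[ 523.6 -251.9   90. ]
 [ 460.9 -259.1   90. ]] [[ 530.8 -251.7   90. ]
 [ 470.9 -256.2   90. ]
 [ 411.1 -260.7   90. ]]
collars [[ 548.9 -409.9   56. ]
 [ 421.4 -379.2   56. ]
 [ 635.4  266.6   56. ]] [[633.8 267.   56. ]]
```

```bash
cat > go.py <<'E'
# go.py x y zgrasp yaw : remaining shift in tool axes (units 0.1 m) and turn (units of 60 deg)
from h import *
import sys
x,y,z,yaw=map(float,sys.argv[1:5]);s=sense();p=np.array(s['tool_pos']);R=Ro.from_euler('xyz',s['tcp_rot'],degrees=True)
Rg=Ro.from_euler('xyz',[180,0,yaw],degrees=True);d=np.array([x,y,z+155])-p
print('t',s['time'],'pos',p.round(1),'rot',np.round(s['tcp_rot'],2),'gap',round(s['finger_gap'],1),'grip',round(s['grip_force'],1),'F',np.round(s['ft_force'],1))
print('turn',((R.inv()*Rg).as_rotvec(degrees=True)/60).round(4),'shift now-axes',(R.inv().apply(d)/100).round(4),'after turn',(Rg.inv().apply(d)/100).round(4))
E
python3 -m jog '0 0 0 0 0 -0.137 -1;0 0 0 0 0 -0.137 -1;0 0 0 0 0 -0.138 -1;-0.446 -0.368 0 0 0 0 -1;-0.446 -0.368 0 0 0 0 -1' && python3 -m jog '-0.446 -0.368 0 0 0 0 -1;-0.446 -0.368 0 0 0 0 -1;-0.446 -0.368 0 0 0 0 -1;-0.446 -0.368 0 0 0 0 -1;0 0 0 0 0 0 -1'
python3 - <<'E'
from h import *
import pickle
s=snapshot('wrist');pickle.dump(s,open('w1.pkl','wb'));save(s,'w1.png',None,1.4)
E
python3 go.py 491.2 364.5 73 184.58
```

```text
time: 0.78
tool_pos: [301.9, 496.4, 404.3]
tcp_rot: [-180.0, -0.0, -175.3]
ft_force: [0.3, 0.8, -0.1]
finger_gap: 85.2
grip_force: 0.0
time: 1.4
tool_pos: [493.9, 361.5, 404.0]
tcp_rot: [-179.9, -0.0, -175.7]
ft_force: [-0.6, 1.0, 0.1]
finger_gap: 85.4
grip_force: 0.0
t 1.45 pos [492.3 363.  404. ] rot [-1.7997e+02 -6.0000e-02 -1.7563e+02] gap 85.3 grip 0.0 F [ 0.1 -0.5  0.6]
turn [-0.0004 -0.001  -0.0036] shift now-axes [0.0085 0.0165 1.7601] after turn [0.0102 0.0158 1.7601]
```

View pics/w1.png

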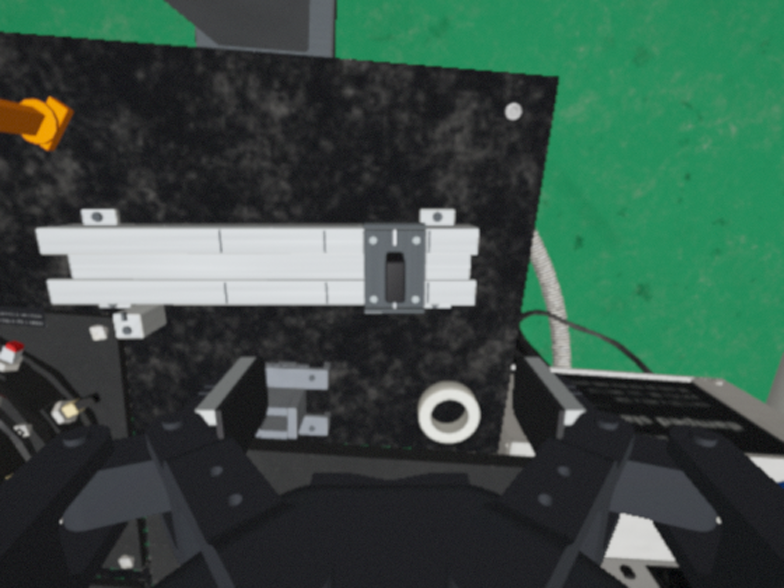

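The wrist view shows the rail corners at (38,228), (48,303), (478,228) and (475,305). The carriage is at (395,268) and the pointer block at about (135,320).

Run:
```python
from fit import *
w=pickle.load(open('w1.pkl','rb'))
save(w,'w1c.png',(65,200,145,250),8)
g=lambda x,y:(x/1.4,y/1.4)
obs=[(g(38,228),(-32,-180,40)),(g(48,304),(32,-180,40)),(g(478,228),(-32,180,40)),(g(475,305),(32,180,40)),(g(220,241),(-21.5,-30,40)),(g(226,292),(21.5,-30,40)),(g(324,240),(-21.5,55,40)),(g(325,291),(21.5,55,40)),(g(428,240),(-21.5,140,40))]
p,T=fit([(w,obs)],[499,250,.08])
np.save('rail.npy',p)
R=lambda q:(Ro.from_euler('z',-p[2]).apply(np.array(q)-[p[0],p[1],0]))
print('st',T(p,[(0,140,40),(0,55,40),(0,-30,40)]).round(1).tolist())
print('carr',R(p2w(w,[g(395,237),g(395,305),g(365,270),g(424,270),g(395,255),g(395,300)],[50,50,50,50,95,95])).round(1).tolist())
print('ptr',R(p2w(w,[g(126,330)],[40])).round(1))
# collar A boss top & tape
```

```text
[501.7 252.9] 4.26
[[-2.1, 0.0], [2.6, -0.3], [0.0, -0.2], [-0.8, -0.9], [0.1, -0.2], [-0.3, -0.2], [0.1, 0.5], [0.8, 0.5], [0.2, 0.5]]
st [[491.3, 392.5, 40.0], [497.6, 307.8, 40.0], [503.9, 223.0, 40.0]]
carr [[-25.7, 112.7, 50.0], [30.2, 112.9, 50.0], [0.8, 88.6, 50.0], [0.8, 136.2, 50.0], [-18.8, 112.2, 95.0], [13.3, 112.4, 95.0]]
ptr [[  55.8 -120.1   40. ]]
```

View pics/w1c.png

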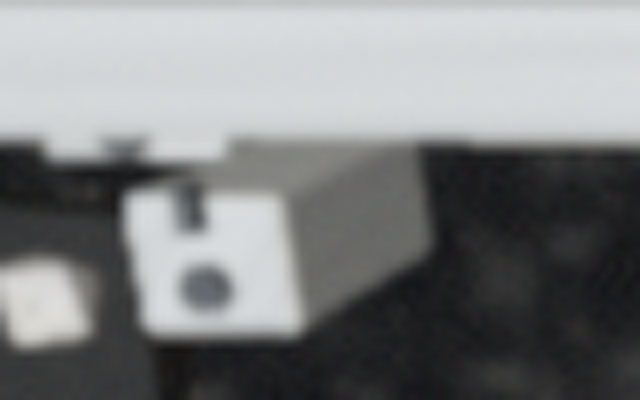

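The dark tick on the pointer's top is at crop (188,208), which is the index line. I'll descend on the fin and grip it.

```bash
python3 - <<'E'
from fit import *
w=pickle.load(open('w1.pkl','rb'));p=np.load('rail.npy')
print((Ro.from_euler('z',-p[2]).apply(p2w(w,[(88.5,226),(90.5,236)],[40,40])-[p[0],p[1],0])).round(1))
E
python3 -m jog '-0.01 0.02 0.5 0 0 0 -1;0 0 0.5 0 0 0 -1;0 0 0.5 0 0 0 -1;0 0 0.24 0 0 0 -1;0 0 0 0 0 0 1' 20
python3 -m jog '0 0 0 0 0 0 1;0 0 0 0 0 0 1;0 0 0 0 0 0 1;0 0 0 0 0 0 1'
python3 go.py 493.3 365.1 75 184.26
```

```text
[[  43.4 -119.9   40. ]
 [  56.2 -119.6   40. ]]
time: 2.08
tool_pos: [489.6, 366.8, 227.8]
tcp_rot: [-179.9, -0.3, -175.3]
ft_force: [-0.3, 0.4, 0.8]
finger_gap: 70.2
grip_force: 0.0
time: 2.58
tool_pos: [492.5, 366.8, 232.4]
tcp_rot: [179.9, 0.1, -175.5]
ft_force: [-2.3, -0.5, 6.0]
finger_gap: 13.7
grip_force: 23.7
t 2.575 pos [492.5 366.8 232.4] rot [ 1.7993e+02  1.2000e-01 -1.7546e+02] gap 13.7 grip 23.7 F [-2.3 -0.5  6. ]
turn [0.0012 0.002  0.0047] shift now-axes [-0.007  -0.0181  0.0243] after turn [-0.0071 -0.018   0.0243]
```

```bash
python3 -m jog '0 -0.23 0 0 0 0.004 1;0 -0.23 0 0 0 0 1;0 -0.23 0 0 0 0 1;0 -0.23 0 0 0 0 1;0 -0.23 0 0 0 0 1' && python3 -m jog '0 -0.23 0 0 0 0 1;0 -0.23 0 0 0 0 1;0 -0.23 0 0 0 0 1;0 -0.24 0 0 0 0 1;0 -0.24 0 0 0 0 1' && python3 -m jog '0 0 0 0 0 0 1;0 0 0 0 0 0 1'
python3 - <<'E'
from h import *
import pickle
s=snapshot('wrist');pickle.dump(s,open('w2.pkl','wb'));save(s,'w2.png',None,1.4)
E
python3 go.py 493.3 365.1 75 184.26
```

```text
time: 3.2
tool_pos: [501.0, 251.7, 232.4]
tcp_rot: [179.9, 0.1, -175.7]
ft_force: [-3.7, 1.9, 7.6]
finger_gap: 13.6
grip_force: 23.7
time: 3.82
tool_pos: [509.7, 134.8, 232.3]
tcp_rot: [179.9, 0.1, -175.7]
ft_force: [-5.3, 1.6, 9.8]
finger_gap: 13.6
grip_force: 24.0
time: 4.08
tool_pos: [509.8, 134.6, 232.3]
tcp_rot: [-180.0, 0.0, -175.7]
ft_force: [-5.8, -1.6, 11.9]
finger_gap: 13.9
grip_force: 24.3
t 4.125 pos [509.7 134.7 232.3] rot [-1.7999e+02  5.0000e-02 -1.7571e+02] gap 13.5 grip 24.3 F [-5.8 -1.6 11.9]
turn [-0.0002  0.0008  0.0005] shift now-axes [-0.0082  2.3096  0.0229] after turn [-0.0071  2.3096  0.0233]
```

View pics/w2.png

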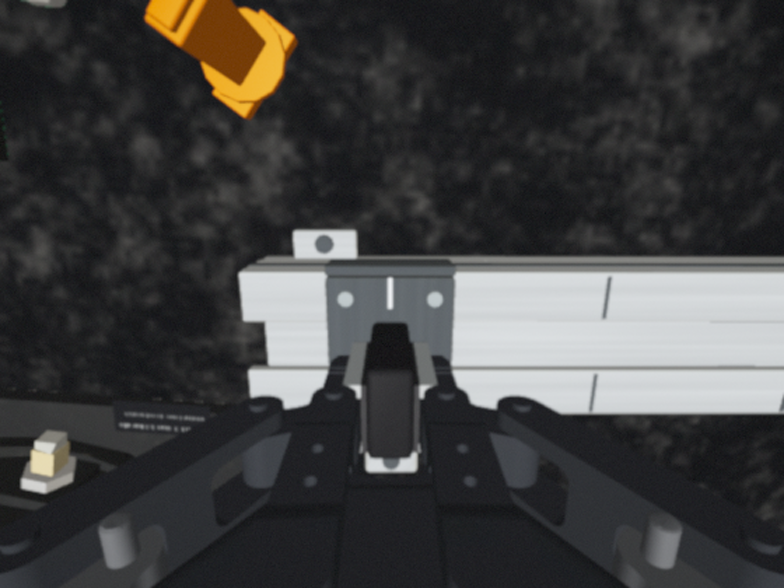

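The carriage mark and the pointer tick share column 390, so the carriage is set. I'll release it and go to the rack.

```bash
python3 -m jog '0 0 0 0 0 0 -1;0 0 0 0 0 0 -1;0 0 0 0 0 0 -1;0 0 -0.4 0 0 0 -1;0 0 -0.6 0 0 0 -1' && python3 -m jog '0 0 -0.6 0 0 0 -1;0 0 -0.6 0 0 0 -1;0.055 -0.486 0 0 0 0 -1;0.055 -0.486 0 0 0 0 -1;0.055 -0.486 0 0 0 0 -1' && python3 -m jog '0.055 -0.486 0 0 0 0 -1;0.055 -0.486 0 0 0 0 -1;0.055 -0.486 0 0 0 0 -1;0.055 -0.486 0 0 0 0 -1;0.055 -0.486 0 0 0 0 -1' && python3 -m jog '0 0 0.2 0 0 0 -1;0 0 0 0 0 0 -1'
python3 - <<'E'
from h import *
import pickle
s=snapshot('wrist');pickle.dump(s,open('w3.pkl','wb'));save(s,'w3.png',None,1.4)
E
python3 go.py 495 -256 245 184.26
```

```text
time: 4.75
tool_pos: [508.4, 135.0, 329.2]
tcp_rot: [-180.0, -0.3, -175.7]
ft_force: [0.7, -0.1, -0.3]
finger_gap: 85.4
grip_force: 0.0
time: 5.38
tool_pos: [503.8, -12.6, 450.8]
tcp_rot: [-180.0, 0.0, -175.6]
ft_force: [1.5, -0.3, -0.7]
finger_gap: 85.2
grip_force: 0.0
time: 6.0
tool_pos: [494.6, -257.4, 450.5]
tcp_rot: [180.0, 0.0, -175.7]
ft_force: [1.1, -0.1, 0.3]
finger_gap: 85.2
grip_force: 0.0
time: 6.25
tool_pos: [494.4, -255.3, 427.9]
tcp_rot: [179.8, -0.2, -175.7]
ft_force: [-0.6, 1.4, 0.0]
finger_gap: 85.4
grip_force: 0.0
t 6.3 pos [ 494.7 -254.9  429.2] rot [ 1.7987e+02 -1.3000e-01 -1.7565e+02] gap 85.2 grip 0.0 F [ 0.2 -1.1 -1. ]
turn [ 0.0021 -0.0022  0.0015] shift now-axes [-0.0026 -0.012   0.2921] after turn [-0.0019 -0.0114  0.2921]
```

View pics/w3.png

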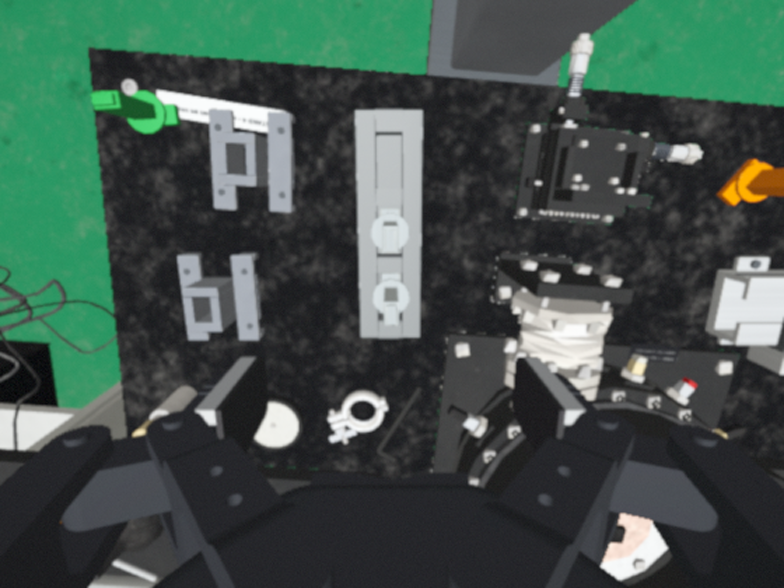

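Two bolts stand in the rack, with flanges at (390,232) and (391,297). The collars' boss tops are at (238,160) and (204,308), and the green look-alike is at (135,105), clear of them.

Run:
```python
from fit import *
w=pickle.load(open('w3.pkl','rb'));g=lambda x,y:(x/1.4,y/1.4)
p,T=fit([(w,[(g(355,111),(-100,-28,32)),(g(423,111),(-100,28,32)),(g(360,337),(100,-28,32)),(g(420,337),(100,28,32)),(g(390,232),(0,0,36)),(g(391,298),(60,0,36))])],[471,-257,.07])
print(T(p,[(0,0,65),(60,0,65)]).round(1),p2w(w,[g(390,232),g(391,298)],[36,36]).round(1))
print('collar boss',p2w(w,[g(238,160),g(204,308)],[56,56]).round(1))
for a in [((211,112),(216,209)),((270,112),(291,211))],[((179,257),(188,340)),((233,255),(260,338))]:
  for e in a:
    q=p2w(w,[g(*x) for x in e],[20,20]);d=q[1]-q[0];print(q.round(1).tolist(),np.degrees(np.arctan2(d[1],d[0])).round(1))
```

```text
[ 467.5 -255.8] 4.6
[[0.2, -0.4], [-0.0, -0.7], [0.7, 0.6], [-0.1, 0.3], [-0.1, 0.2], [-0.6, 0.1]]
[[ 467.5 -255.8   65. ]
 [ 527.3 -251.    65. ]] [[ 467.2 -255.7   36. ]
 [ 527.1 -250.3   36. ]]
collar boss [[ 417.3 -380.8   56. ]
 [ 542.7 -412.7   56. ]]
[[378.4, -415.8, 20.0], [459.9, -414.1, 20.0]] 1.2
[[374.7, -365.5, 20.0], [456.6, -346.4, 20.0]] 13.1
[[506.5, -450.0, 20.0], [588.8, -445.8, 20.0]] 2.9
[[500.9, -399.7, 20.0], [581.5, -375.1, 20.0]] 17.0
```

```bash
python3 -m jog '0.274 0.012 0 0 0 -0.004 -1;0 0 0.55 0 0 0 -1;0 0 0.55 0 0 0 -1;0 0 0.55 0 0 0 -1;0 0 0.34 0 0 0 -1' && python3 -m jog '0 0 0.1 0 0 0 -1;0 0 0 0 0 0 -1'
python3 go.py 467.3 -255.8 65 184.6
```

```text
time: 6.92
tool_pos: [467.1, -254.7, 229.4]
tcp_rot: [179.9, -0.1, -175.3]
ft_force: [-0.2, 0.3, -0.0]
finger_gap: 85.4
grip_force: 0.0
time: 7.18
tool_pos: [468.0, -256.2, 222.4]
tcp_rot: [-180.0, 0.0, -175.4]
ft_force: [0.6, -0.3, 0.8]
finger_gap: 85.8
grip_force: 0.0
t 7.175 pos [ 468.  -256.2  222.4] rot [-1.7999e+02  2.0000e-02 -1.7537e+02] gap 85.8 grip 0.0 F [ 0.6 -0.3  0.8]
turn [-0.0002  0.0003  0.0005] shift now-axes [0.007  0.0041 0.0243] after turn [0.007  0.0041 0.0243]
```

```bash
python3 -m jog '0 0 0 0 0 0 1;0 0 0 0 0 0 1;0 0 0 0 0 0 1;0 0 0 0 0 0 1;0 0 0 0 0 0 1' 60 && python3 -m jog '0 0 -0.3 0 0 0 1;0 0 -0.5 0 0 0 1;0 0 -0.5 0 0 0 1;0 0 -0.5 0 0 0 1;0 0 -0.4 0 0 0 1' && python3 -m jog '-0.0537 0.4604 0 0 0 0 1;-0.0537 0.4604 0 0 0 0 1;-0.0537 0.4604 0 0 0 0 1;-0.0537 0.4604 0 0 0 0 1;-0.0537 0.4604 0 0 0 0 1' && python3 -m jog '-0.0537 0.4604 0 0 0 0 1;-0.0537 0.4604 0 0 0 0 1;-0.0537 0.4604 0 0 0 0 1;-0.0537 0.4604 0 0 0 0 1;-0.0537 0.4604 0 0 0 0 1'  && python3 -m jog '-0.0537 0.4604 0 0 0 0 1;-0.0537 0.4604 0 0 0 0 1;-0.0537 0.4604 0 0 0 0 1;-0.0537 0.4604 0 0 0 0 1;0 0 0 0 0 0.1667 1' && python3 -m jog '0 0 0 0 0 0.1667 1;0 0 0 0 0 0.1667 1;0 0 0 0 0 0.1667 1;0 0 0 0 0 0.1667 1;0 0 0 0 0 0.1667 1' && python3 -m jog '0 0 0 0 0 0.1667 1;0 0 0 0 0 0.1667 1;0 0 0 0 0 0.1667 1;0 0 0 0 0 0 1'
python3 go.py 491.3 392.5 200 94.26
```

```text
time: 7.8
tool_pos: [467.6, -256.9, 222.1]
tcp_rot: [-180.0, 0.0, -175.4]
ft_force: [-1.1, -0.3, 4.0]
finger_gap: 11.4
grip_force: 58.5
time: 8.43
tool_pos: [467.4, -256.6, 443.8]
tcp_rot: [-180.0, 0.1, -175.4]
ft_force: [1.4, -0.4, -0.8]
finger_gap: 11.4
grip_force: 58.4
time: 9.05
tool_pos: [475.7, -23.6, 441.3]
tcp_rot: [180.0, -0.0, -175.4]
ft_force: [-0.3, 0.1, -0.8]
finger_gap: 11.0
grip_force: 58.7
time: 9.68
tool_pos: [484.1, 208.0, 441.3]
tcp_rot: [-180.0, -0.0, -175.4]
ft_force: [0.7, 0.0, -1.1]
finger_gap: 11.2
grip_force: 58.7
time: 10.3
tool_pos: [490.4, 394.7, 440.0]
tcp_rot: [-180.0, -0.1, 174.6]
ft_force: [-0.1, -0.5, -0.9]
finger_gap: 11.2
grip_force: 59.0
time: 10.92
tool_pos: [491.1, 391.8, 440.9]
tcp_rot: [-179.9, -0.0, 124.2]
ft_force: [0.6, -0.8, -1.4]
finger_gap: 11.5
grip_force: 59.0
time: 11.42
tool_pos: [491.1, 391.7, 441.1]
tcp_rot: [-179.9, 0.0, 94.6]
ft_force: [-0.1, -0.2, -1.3]
finger_gap: 11.3
grip_force: 59.0
t 11.425 pos [491.1 391.7 441.1] rot [-1.7995e+02  3.0000e-02  9.4600e+01] gap 11.3 grip 59.0 F [-0.1 -0.2 -1.3]
turn [-0.0009  0.0005  0.0057] shift now-axes [0.0079 0.0032 0.8607] after turn [0.0074 0.0024 0.8607]
```

```bash
python3 -m jog '0.008 0.003 0.5 0 0 0.0057 1;0 0 0.5 0 0 0 1;0 0 0.5 0 0 0 1;0 0 0.2 0 0 0 1;0 0 0 0 0 0 1'
python3 - <<'E'
from h import *
import pickle
s=snapshot('wrist');pickle.dump(s,open('w4.pkl','wb'));save(s,'w4.png',None,1.4)
E
python3 go.py 491.3 392.5 110 94.26
```

```text
time: 12.05
tool_pos: [491.0, 392.3, 270.4]
tcp_rot: [-179.8, 0.1, 94.3]
ft_force: [-0.1, -0.1, -0.6]
finger_gap: 11.1
grip_force: 59.0
t 12.1 pos [491.8 392.8 272.7] rot [ 1.7997e+02 -2.0000e-02  9.4280e+01] gap 11.5 grip 59.0 F [ 0.1  0.8 -0.1]
turn [ 0.0005 -0.0003  0.0004] shift now-axes [-0.0031 -0.0048  0.0769] after turn [-0.0031 -0.0048  0.0769]
```

View pics/w4.png

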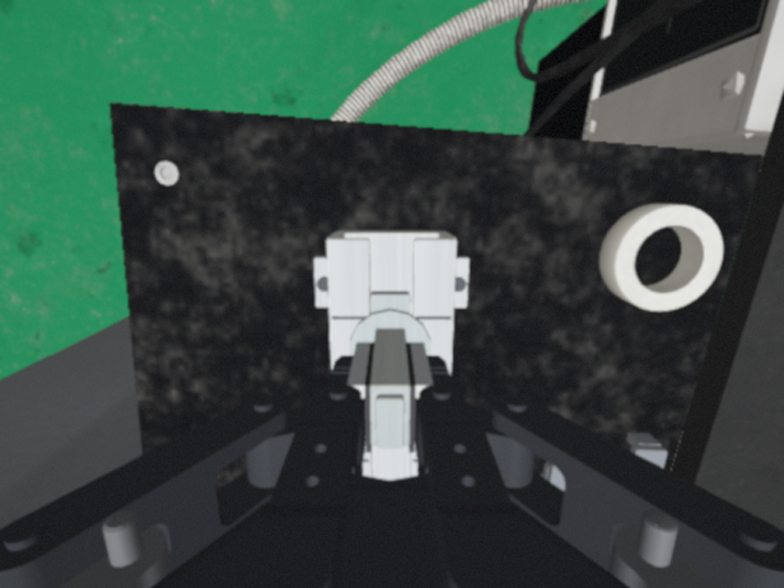

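The slot centre at the line is near column 392 and the bolt near 391, so it is aligned to about 0.5 mm. I'll lower it.

```bash
python3 -m jog '0 0.004 0.1 0 0 0 1;0 0 0.1 0 0 0 1;0 0 0.1 0 0 0 1;0 0 0.08 0 0 0 1;0 0 0 0 0 0 1' && python3 -m jog '0 0 0.02 0 0 0 1;0 0 0 0 0 0 1'
python3 go.py 491.3 392.5 75 94.26
```

```text
time: 12.72
tool_pos: [491.4, 392.4, 232.4]
tcp_rot: [-179.9, 0.1, 94.2]
ft_force: [-0.2, 0.2, -1.3]
finger_gap: 11.1
grip_force: 59.0
time: 12.98
tool_pos: [491.9, 392.7, 231.9]
tcp_rot: [180.0, -0.0, 94.2]
ft_force: [-0.6, -0.1, -1.4]
finger_gap: 11.6
grip_force: 59.0
t 12.975 pos [491.9 392.7 231.9] rot [ 1.7998e+02 -1.0000e-02  9.4200e+01] gap 11.6 grip 59.0 F [-0.6 -0.1 -1.4]
turn [ 0.0003 -0.0002 -0.0009] shift now-axes [-0.0019 -0.006   0.0187] after turn [-0.0019 -0.006   0.0188]
```

```bash
python3 -m jog '0 0 0.012 0 0 -0.1667 1;0 0 0 0 0 -0.1667 1;0 0 0 0 0 -0.1667 1;0 0 0 0 0 -0.1667 1;0 0 0 0 0 -0.1667 1' && python3 -m jog '0 0 0 0 0 -0.1667 1;0 0 0 0 0 -0.1667 1;0 0 0 0 0 -0.1667 1;0 0 0 0 0 -0.1667 1;0 0 0 0 0 0 1'
python3 go.py 491.3 392.5 75 184.26
```

```text
time: 13.6
tool_pos: [491.9, 392.8, 230.9]
tcp_rot: [180.0, 0.0, 144.5]
ft_force: [1.0, -0.0, -1.3]
finger_gap: 11.2
grip_force: 59.0
time: 14.22
tool_pos: [491.9, 392.8, 230.9]
tcp_rot: [180.0, 0.0, -175.8]
ft_force: [0.4, -1.4, -1.1]
finger_gap: 11.2
grip_force: 59.0
t 14.225 pos [491.9 392.8 230.9] rot [ 1.7998e+02  3.0000e-02 -1.7584e+02] gap 11.2 grip 59.0 F [ 0.4 -1.4 -1.1]
turn [ 0.0003  0.0005 -0.0017] shift now-axes [ 0.0064 -0.0021  0.0088] after turn [ 0.0064 -0.0021  0.0088]
```

```bash
python3 -m jog '0 0 0.006 0 0 0 1;0 0 0 0 0 0 -1;0 0 0 0 0 0 -1;0 0 0 0 0 0 -1;0 0 -0.3 0 0 0 -1' && python3 -m jog '0 0 -0.6 0 0 0 -1;0 0 -0.6 0 0 0 -1;0 0 -0.55 0 0 0 -1;0.0085 -0.4603 0 0 0 0 -1;0.0085 -0.4603 0 0 0 0 -1' && python3 -m jog '0.0085 -0.4603 0 0 0 0 -1;0.0085 -0.4603 0 0 0 0 -1;0.0085 -0.4603 0 0 0 0 -1;0.0085 -0.4603 0 0 0 0 -1;0.0085 -0.4603 0 0 0 0 -1' && python3 -m jog '0.0085 -0.4603 0 0 0 0 -1;0.0085 -0.4603 0 0 0 0 -1;0.0085 -0.4603 0 0 0 0 -1;0.0085 -0.4603 0 0 0 0 -1;0.0085 -0.4603 0 0 0 0 -1' && python3 -m jog '0.0085 -0.4603 0 0 0 0 -1;0.0085 -0.4603 0 0 0 0 -1;0 0 0.4 0 0 -0.007 -1;0 0 0.4 0 0 0 -1;0 0 0 0 0 0 -1'
python3 go.py 527.2 -250.7 67 184.6
```

```text
time: 14.85
tool_pos: [490.6, 391.8, 257.0]
tcp_rot: [-179.8, -0.3, -175.8]
ft_force: [-0.1, 0.9, -0.1]
finger_gap: 82.4
grip_force: 0.0
time: 15.48
tool_pos: [496.8, 300.1, 436.3]
tcp_rot: [180.0, 0.1, -175.7]
ft_force: [-0.2, 0.1, -0.8]
finger_gap: 85.4
grip_force: 0.0
time: 16.1
tool_pos: [509.4, 69.5, 435.2]
tcp_rot: [-180.0, 0.0, -175.8]
ft_force: [-0.4, -0.4, -0.2]
finger_gap: 85.3
grip_force: 0.0
time: 16.73
tool_pos: [522.1, -160.5, 435.1]
tcp_rot: [-180.0, 0.0, -175.8]
ft_force: [0.5, 0.6, 0.3]
finger_gap: 85.6
grip_force: 0.0
time: 17.35
tool_pos: [526.1, -250.3, 351.0]
tcp_rot: [179.8, -0.4, -175.4]
ft_force: [0.5, -0.5, 0.0]
finger_gap: 85.3
grip_force: 0.0
t 17.35 pos [ 526.1 -250.3  351. ] rot [ 179.75   -0.36 -175.39] gap 85.3 grip 0.0 F [ 0.5 -0.5  0. ]
turn [ 0.0041 -0.0059  0.0001] shift now-axes [-0.019  -0.0101  1.2895] after turn [-0.011  -0.0045  1.2896]
```

```bash
python3 -m jog '0 0 0.5 0 0 0 -1;0 0 0.5 0 0 0 -1;0 0 0.25 0 0 0 -1;0 0 0.06 0 0 0 -1;0 0 0 0 0 0 1' && python3 -m jog '0 0 0 0 0 0 1;0 0 0 0 0 0 1;0 0 0 0 0 0 1;0 0 0 0 0 0 1' && python3 go.py 527.2 -250.7 65 184.6 && python3 -m jog '0 0 -0.3 0 0 0 1;0 0 -0.5 0 0 0 1;0 0 -0.5 0 0 0 1;0 0 -0.5 0 0 0 1;0 0 -0.4 0 0 0 1' && python3 -m jog '-0.0148 0.4741 0 0 0 0 1;-0.0148 0.4741 0 0 0 0 1;-0.0148 0.4741 0 0 0 0 1;-0.0148 0.4741 0 0 0 0 1;-0.0148 0.4741 0 0 0 0 1' && python3 -m jog '-0.0148 0.4741 0 0 0 0 1;-0.0148 0.4741 0 0 0 0 1;-0.0148 0.4741 0 0 0 0 1;-0.0148 0.4741 0 0 0 0 1;-0.0148 0.4741 0 0 0 0 1'  && python3 -m jog '0 0 0 0 0 0.1667 1;0 0 0 0 0 0.1667 1;0 0 0 0 0 0.1667 1;0 0 0 0 0 0.1667 1;0 0 0 0 0 0.1667 1' && python3 -m jog '0 0 0 0 0 0.1667 1;0 0 0 0 0 0.1667 1;0 0 0 0 0 0.1667 1;0 0 0 0 0 0.1717 1;0 0 0 0 0 0 1'
python3 go.py 503.9 223 117 94.26
```

```text
time: 17.98
tool_pos: [528.2, -251.2, 225.9]
tcp_rot: [-179.9, 0.1, -175.3]
ft_force: [0.4, 0.6, -0.4]
finger_gap: 69.9
grip_force: 0.0
time: 18.48
tool_pos: [527.7, -251.1, 224.8]
tcp_rot: [-180.0, 0.1, -175.4]
ft_force: [-1.2, 0.0, 4.8]
finger_gap: 11.1
grip_force: 58.5
t 18.475 pos [ 527.7 -251.1  224.8] rot [-1.7996e+02  6.0000e-02 -1.7536e+02] gap 11.1 grip 58.5 F [-1.2  0.   4.8]
turn [-0.0007  0.001   0.0007] shift now-axes [0.0046 0.004  0.0477] after turn [0.0045 0.004  0.0477]
time: 19.1
tool_pos: [527.2, -250.8, 446.0]
tcp_rot: [-180.0, 0.1, -175.4]
ft_force: [0.5, -0.3, -1.8]
finger_gap: 11.6
grip_force: 58.6
time: 19.73
tool_pos: [515.1, -12.5, 443.5]
tcp_rot: [180.0, -0.0, -175.4]
ft_force: [0.6, -0.3, -0.6]
finger_gap: 11.5
grip_force: 58.8
time: 20.35
tool_pos: [503.3, 224.3, 443.5]
tcp_rot: [-180.0, -0.0, -175.4]
ft_force: [0.9, 0.5, -1.6]
finger_gap: 11.2
grip_force: 58.8
time: 20.98
tool_pos: [503.6, 222.9, 443.3]
tcp_rot: [-179.9, -0.0, 134.3]
ft_force: [-1.1, 0.5, -1.3]
finger_gap: 11.2
grip_force: 59.0
time: 21.6
tool_pos: [503.7, 222.8, 443.4]
tcp_rot: [-180.0, 0.0, 94.4]
ft_force: [0.2, 0.3, -1.1]
finger_gap: 11.0
grip_force: 59.0
t 21.6 pos [503.7 222.8 443.4] rot [-1.7996e+02  1.0000e-02  9.4390e+01] gap 11.0 grip 59.0 F [ 0.2  0.3 -1.1]
turn [-0.0007  0.0002  0.0021] shift now-axes [0.0019 0.0038 1.7145] after turn [1.5000e-03 2.5000e-03 1.7145e+00]
```

```bash
python3 -m jog '0 0.003 0.5 0 0 0.002 1;0 0 0.5 0 0 0 1;0 0 0.5 0 0 0 1;0 0 0.34 0 0 0 1;0 0 0 0 0 0 1'; python3 go.py 503.9 223 99 94.26; python3 -m jog '0 0 0.08 0 0 0 1;0 0 0.05 0 0 0 1;0 0 0 0 0 0 1'; python3 go.py 503.9 223 77 94.26
```

```text
time: 22.22
tool_pos: [502.3, 222.3, 256.3]
tcp_rot: [-179.6, 0.1, 94.4]
ft_force: [0.8, -0.1, -1.4]
finger_gap: 11.3
grip_force: 58.8
t 22.225 pos [502.3 222.3 256.3] rot [-1.7959e+02  1.0000e-01  9.4420e+01] gap 11.3 grip 58.8 F [ 0.8 -0.1 -1.4]
turn [-0.0068  0.0017  0.0026] shift now-axes [0.006  0.0166 0.0233] after turn [0.006  0.0165 0.0235]
time: 22.6
tool_pos: [504.3, 223.0, 247.6]
tcp_rot: [179.9, -0.0, 94.2]
ft_force: [0.4, 0.7, -1.1]
finger_gap: 11.5
grip_force: 58.9
t 22.6 pos [504.3 223.  247.6] rot [ 1.7994e+02 -2.0000e-02  9.4230e+01] gap 11.5 grip 58.9 F [ 0.4  0.7 -1.1]
turn [ 0.001  -0.0003 -0.0005] shift now-axes [ 0.0004 -0.0045  0.1563] after turn [ 0.0004 -0.0043  0.1563]
```

```bash
python3 -m jog '0 0 0.06 0 0 0 1;0 0 0.06 0 0 0 1;0 0 0.015 0 0 0 1;0 0 0 0 0 0 1;0 0 0 0 0 0 1'; python3 go.py 503.9 223 78 94.26
```

```text
time: 23.22
tool_pos: [504.1, 222.9, 233.5]
tcp_rot: [180.0, -0.0, 94.2]
ft_force: [-1.1, 0.1, -0.9]
finger_gap: 11.2
grip_force: 59.1
t 23.225 pos [504.1 222.9 233.5] rot [179.99  -0.    94.21] gap 11.2 grip 59.1 F [-1.1  0.1 -0.9]
turn [ 0.0001 -0.     -0.0009] shift now-axes [ 0.001  -0.002   0.0046] after turn [ 0.001  -0.002   0.0046]
```

```bash
python3 -m jog '0 0 0 0 0 -0.1667 1;0 0 0 0 0 -0.1667 1;0 0 0 0 0 -0.1667 1;0 0 0 0 0 -0.1667 1;0 0 0 0 0 -0.1667 1' && python3 -m jog '0 0 0 0 0 -0.1667 1;0 0 0 0 0 -0.1667 1;0 0 0 0 0 -0.1667 1;0 0 0 0 0 -0.1667 1;0 0 0.008 0 0 0 1' && python3 -m jog '0 0 0 0 0 0 -1;0 0 0 0 0 0 -1;0 0 0 0 0 0 -1;0 0 -0.3 0 0 0 -1;0 0 -0.6 0 0 0 -1' && python3 -m jog '0 0 -0.6 0 0 0 -1;0 0.4 -0.5 0 0 0 -1;-0.4 0 0 0 0 0 -1;0 0 0 0 0 0 -1;0 0 0 0 0 0 -1'
python3 - <<'E'
from h import *
import pickle
s=snapshot('wrist');pickle.dump(s,open('w5.pkl','wb'));save(s,'w5.png',None,1.4)
E
python3 go.py 540 262 275 184.26
```

```text
time: 23.85
tool_pos: [504.1, 222.9, 233.6]
tcp_rot: [180.0, 0.0, 144.5]
ft_force: [-0.1, -0.1, -1.5]
finger_gap: 11.6
grip_force: 59.0
time: 24.48
tool_pos: [504.1, 222.9, 232.8]
tcp_rot: [180.0, 0.0, -175.8]
ft_force: [-0.1, -0.3, 0.6]
finger_gap: 11.5
grip_force: 59.3
time: 25.1
tool_pos: [502.7, 222.4, 320.4]
tcp_rot: [-179.9, -0.4, -175.8]
ft_force: [1.4, 0.8, 0.2]
finger_gap: 85.1
grip_force: 0.0
time: 25.72
tool_pos: [540.8, 264.7, 430.6]
tcp_rot: [-180.0, -0.1, -175.8]
ft_force: [0.4, -0.1, -0.5]
finger_gap: 85.6
grip_force: 0.0
t 25.775 pos [540.6 264.6 430.8] rot [-1.7998e+02 -8.0000e-02 -1.7580e+02] gap 85.3 grip 0.0 F [ 0.2 -1.4  0.2]
turn [-0.0003 -0.0013 -0.0011] shift now-axes [ 0.0079 -0.0255  0.0081] after turn [ 0.0079 -0.0255  0.0081]
```

View pics/w5.png

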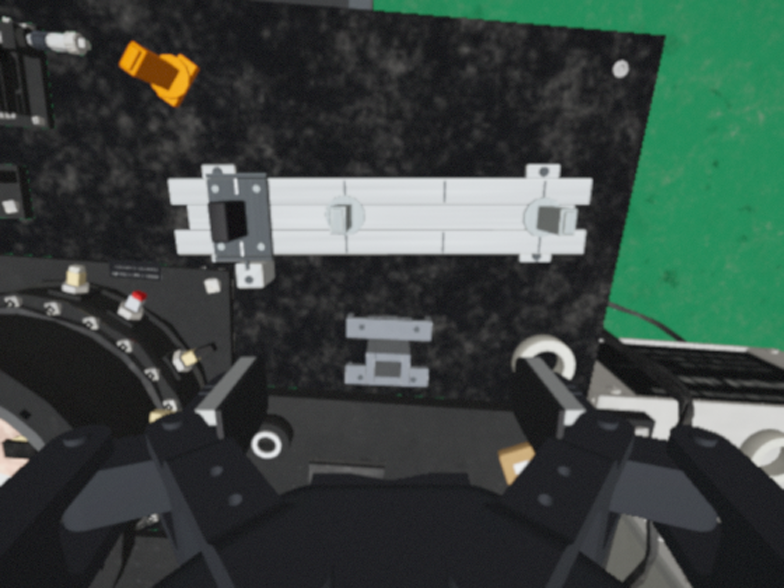

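Both bolts are seated and turned (flanges at (345,215) and (548,217)). The collar beside the rail has its boss hole at (388,369), with feet running along image x.

Run:
```python
from fit import *
w=pickle.load(open('w5.pkl','rb'));g=lambda x,y:(x/1.4,y/1.4)
P=lambda l,z:p2w(w,[g(*q) for q in l],[z]*len(l))
p,T=fit([(w,[(g(168,180),(-32,-180,40)),(g(176,255),(32,-180,40)),(g(592,179),(-32,180,40)),(g(586,254),(32,180,40)),(g(345,187),(-21.5,-30,40)),(g(444,191),(-21.5,55,40)),(g(443,241),(21.5,55,40))])],[501,252,.07])
print('flange',P([(345,216),(549,217)],44).round(1).tolist())
print('boss',P([(388,369)],56).round(1).tolist(),'foot far',P([(347,318),(432,321),(346,385),(428,387)],20).round(1).tolist())
q=Ro.from_euler('z',-p[2]).apply(np.vstack([P([(236,187),(247,266)],50),P([(250,280)],40)])-[p[0],p[1],0]);print(q.round(1))
save(w,'w5c.png',(120,110,320,290),4)
```

```text
[502.1 253.5] 4.32
[[0.1, -0.4], [1.6, -0.6], [-0.0, -0.5], [-2.1, -0.6], [-0.1, 3.3], [0.2, 0.2], [-0.1, 0.5]]
flange [[503.1, 223.4, 44.0], [491.1, 398.2, 44.0]]
boss [[637.1, 270.1, 56.0]] foot far [[602.8, 227.3, 20.0], [599.8, 310.5, 20.0], [674.8, 229.6, 20.0], [670.9, 313.5, 20.0]]
[[ -25.6 -119.2   50. ]
 [  41.  -116.1   50. ]
 [  55.7 -118.1   40. ]]
```

View pics/w5c.png

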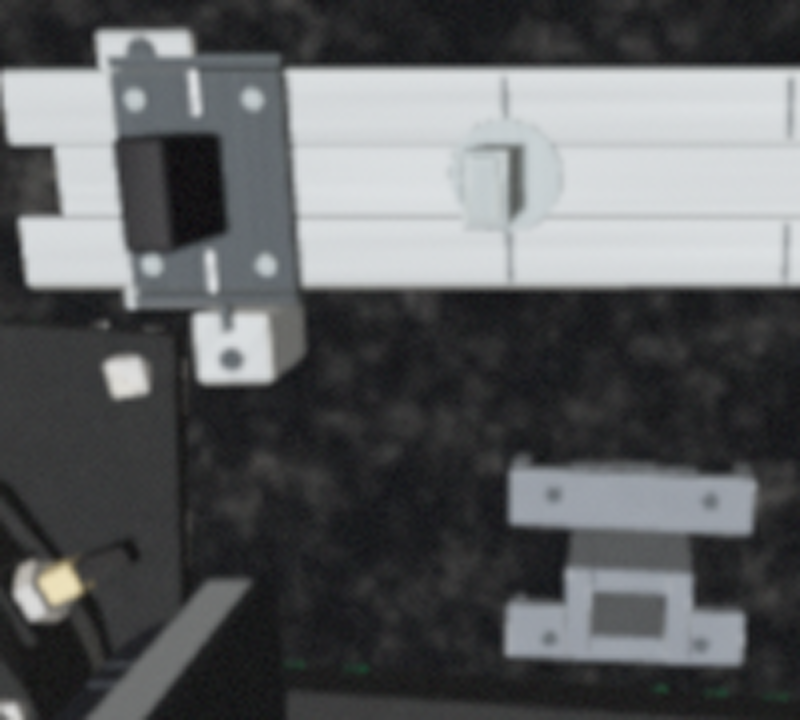

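```bash
python3 - <<'E'
from fit import *
w=pickle.load(open('w5.pkl','rb'));p=[502.1,253.5,np.radians(4.32)]
q=Ro.from_euler('z',-p[2]).apply(p2w(w,[(168.75,133.25),(172.75,178),(176.75,189.5),(120+505/4,110+95/4),(120+510/4,110+257/4)],[50,50,40,40,40])-[p[0],p[1],0]);print(q.round(1))
print(p2w(sd,np.array([[186,347],[110,395],[236,325]])/1.4,[15,15,15]).round())
E
python3 -m jog '0 0 0 0 0 0.03 -1;-0.483 0.007 0 0 0 0 -1;-0.483 0.007 0 0 0 0 -1;0 0 0.5 0 0 0 -1;0 0 0 0 0 0 -1'
python3 go.py 637.1 270.1 46 182.4
```

```text
[[ -26.  -118.9   50. ]
 [  26.2 -119.2   50. ]
 [  42.2 -119.2   40. ]
 [ -25.1  -30.    40. ]
 [  23.3  -29.9   40. ]]
[[902. 248.  15.]
 [945. 419.  15.]
 [848. 147.  15.]]
time: 26.4
tool_pos: [636.2, 269.6, 375.5]
tcp_rot: [-179.8, -0.6, -177.7]
ft_force: [-0.3, -0.2, -0.1]
finger_gap: 85.7
grip_force: 0.0
t 26.4 pos [636.2 269.6 375.5] rot [-179.84   -0.57 -177.66] gap 85.7 grip 0.0 F [-0.3 -0.2 -0.1]
turn [-0.0027 -0.0095 -0.001 ] shift now-axes [-0.0268  0.0097  1.7445] after turn [-0.0094  0.0047  1.7447]
```

The carriage reads -119.0 against the pointer's -119.2, so they are level. I'll descend on the collar.

```bash
python3 -m jog '0 0 0.5 0 0 0 -1;0 0 0.5 0 0 0 -1;0 0 0.5 0 0 0 -1;0 0 0.2 0 0 0 -1;0 0 0 0 0 0 -1'; python3 go.py 637.1 270.1 46 182.4
```

```text
time: 27.02
tool_pos: [637.0, 270.3, 211.6]
tcp_rot: [-180.0, -0.1, -177.6]
ft_force: [-0.6, -0.7, 0.5]
finger_gap: 85.3
grip_force: 0.0
t 27.025 pos [637.  270.3 211.6] rot [-1.7997e+02 -9.0000e-02 -1.7758e+02] gap 85.3 grip 0.0 F [-0.6 -0.7  0.5]
turn [-0.0004 -0.0015  0.0003] shift now-axes [-0.0006 -0.0017  0.1056] after turn [-0.0005 -0.0018  0.1056]
```

```bash
python3 -m jog '0 0 0.1 0 0 0 -1;0 0 0 0 0 0 1;0 0 0 0 0 0 1;0 0 0 0 0 0 1;0 0 0 0 0 0 1' && python3 -m jog '0 0 0 0 0 0 1;0 0 -0.2 0 0 0 1;0 0 -0.5 0 0 0 1;0 0 -0.5 0 0 0 1;0 0 -0.6 0 0 0 1' && python3 -m jog '0.3495 0.3215 0 0 0 0 1;0.3495 0.3215 0 0 0 0 1;0.3495 0.3215 0 0 0 0 1;0.3495 0.3215 0 0 0 0 1;0 0 0 0 0 0.1632 1' && python3 -m jog '0 0 0 0 0 0.1632 1;0 0 0 0 0 0.1632 1;0 0 0 0 0 0.1632 1;0 0 0 0 0 0.1632 1;0 0 0 0 0 0.1632 1' && python3 -m jog '0 0 0 0 0 0.1632 1;0 0 0 0 0 0.1632 1;0 0 0 0 0 0.1632 1;0 0 0 0 0 0 1;0 0 0 0 0 0 1'
python3 go.py 491.9 392.8 162 94.3
```

```text
time: 27.65
tool_pos: [638.0, 270.5, 202.6]
tcp_rot: [180.0, 0.1, -177.6]
ft_force: [0.0, -0.1, 5.6]
finger_gap: 39.7
grip_force: 61.4
time: 28.28
tool_pos: [636.9, 270.0, 382.8]
tcp_rot: [-180.0, -0.1, -177.6]
ft_force: [1.2, 0.7, -1.1]
finger_gap: 39.0
grip_force: 60.7
time: 28.9
tool_pos: [489.6, 395.1, 382.5]
tcp_rot: [180.0, -0.0, 172.7]
ft_force: [-0.1, -0.1, -0.4]
finger_gap: 39.0
grip_force: 60.6
time: 29.52
tool_pos: [492.2, 392.7, 382.4]
tcp_rot: [180.0, 0.0, 123.3]
ft_force: [-0.6, -0.9, -1.0]
finger_gap: 38.9
grip_force: 60.5
time: 30.15
tool_pos: [492.3, 392.8, 381.9]
tcp_rot: [180.0, -0.0, 94.5]
ft_force: [-0.1, 0.0, -1.6]
finger_gap: 38.9
grip_force: 60.5
t 30.15 pos [492.3 392.8 381.9] rot [ 1.7999e+02 -1.0000e-02  9.4520e+01] gap 38.9 grip 60.5 F [-0.1  0.  -1.6]
turn [ 0.0002 -0.0001  0.0036] shift now-axes [ 6.000e-04 -4.500e-03  6.487e-01] after turn [ 6.000e-04 -4.300e-03  6.487e-01]
```

```bash
python3 -m jog '0 -0.003 0.5 0 0 0.003 1;0 0 0.3 0 0 0 1;0 0 0 0 0 0 1;0 0 0.1 0 0 0 1;0 0 0 0 0 0 1' && python3 -m jog '0 0 0.06 0 0 0 1;0 0 0.06 0 0 0 1;0 0 0 0 0 0 1'
python3 go.py 491.9 392.8 117 94.3
```

```text
time: 30.78
tool_pos: [492.4, 393.0, 292.3]
tcp_rot: [179.9, -0.0, 94.1]
ft_force: [1.0, 0.5, -1.2]
finger_gap: 38.6
grip_force: 60.7
time: 31.15
tool_pos: [492.3, 392.9, 279.9]
tcp_rot: [179.9, -0.0, 94.1]
ft_force: [-0.7, -0.2, -0.4]
finger_gap: 39.1
grip_force: 61.3
t 31.15 pos [492.3 392.9 279.9] rot [ 1.7994e+02 -3.0000e-02  9.4120e+01] gap 39.1 grip 61.3 F [-0.7 -0.2 -0.4]
turn [ 0.0009 -0.0005 -0.003 ] shift now-axes [-0.0009 -0.0042  0.0794] after turn [-0.0008 -0.0041  0.0794]
```

On the blade with no contact force. I'll continue down.

```bash
python3 -m jog '0 0 0.08 0 0 -0.002 1;0 0 0.08 0 0 0 1;0 0 0.08 0 0 0 1;0 0 0.08 0 0 0 1;0 0 0 0 0 0 1' && python3 -m jog '0 0 0.05 0 0 0 1;0 0 0.05 0 0 0 1;0 0 0 0 0 0 1'
python3 go.py 491.9 392.8 78.3 94.3
```

```text
time: 31.78
tool_pos: [491.7, 392.6, 246.0]
tcp_rot: [-179.9, 0.1, 94.2]
ft_force: [0.3, 0.5, -0.9]
finger_gap: 39.1
grip_force: 61.3
time: 32.15
tool_pos: [491.9, 392.7, 236.8]
tcp_rot: [-180.0, 0.0, 94.2]
ft_force: [0.2, 0.4, -0.8]
finger_gap: 39.0
grip_force: 61.4
t 32.15 pos [491.9 392.7 236.8] rot [-1.7995e+02  2.0000e-02  9.4230e+01] gap 39.0 grip 61.4 F [ 0.2  0.4 -0.8]
turn [-0.0008  0.0003 -0.0011] shift now-axes [0.0009 0.0002 0.0348] after turn [0.0009 0.0002 0.0348]
```

```bash
python3 -m jog '0 0 0.033 0 0 0 1;0 0 0 0 0 0 1;0 0 0 0 0 0 1' && python3 go.py 491.9 392.8 78.3 94.3 && python3 -m jog '0 0 0 0 0 0 -1;0 0 0 0 0 0 -1;0 0 0 0 0 0 -1;0 0 -0.3 0 0 0 -1;0 0 -0.6 0 0 0 -1' && python3 -m jog '0 0 -0.6 0 0 0 -1;0 0 -0.55 0 0 0 -1;0 0 0 0 0 0 -1;0 0 0 0 0 0 -1'
python3 - <<'E'
from h import *
import pickle
s=snapshot('wrist');pickle.dump(s,open('w6.pkl','wb'));save(s,'w6.png',None,1)
E
```

```text
time: 32.52
tool_pos: [492.3, 393.0, 234.6]
tcp_rot: [179.9, -0.0, 94.2]
ft_force: [-0.2, -0.3, 2.5]
finger_gap: 38.7
grip_force: 61.5
t 32.525 pos [492.3 393.  234.6] rot [ 1.7995e+02 -3.0000e-02  9.4230e+01] gap 38.7 grip 61.5 F [-0.2 -0.3  2.5]
turn [ 0.0009 -0.0006 -0.0011] shift now-axes [-0.0017 -0.0046  0.0133] after turn [-0.0017 -0.0046  0.0133]
time: 33.15
tool_pos: [490.9, 392.0, 321.2]
tcp_rot: [-179.6, 0.2, 94.2]
ft_force: [-0.1, 0.2, 0.6]
finger_gap: 85.4
grip_force: 0.0
time: 33.65
tool_pos: [492.1, 392.8, 438.9]
tcp_rot: [180.0, -0.0, 94.2]
ft_force: [0.0, 0.1, -0.9]
finger_gap: 85.5
grip_force: 0.0
```

View pics/w6.png

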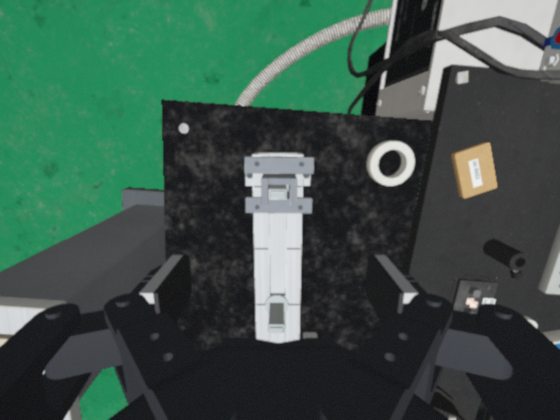

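The collar sits over the bolt at (280,188), across the rail. I'll go for the second collar.

```bash
python3 -m jog '0 0 0 0 0 0.1615 -1;0 0 0 0 0 0.1615 -1;0 0 0 0 0 0.1615 -1;0 0 0 0 0 0.1615 -1;0 0 0 0 0 0.1615 -1' && python3 -m jog '0 0 0 0 0 0.1615 -1;0 0 0 0 0 0.1615 -1;0 0 0 0 0 0.1615 -1;0 0 0 0 0 0.1615 -1;-0.1202 0.5419 0 0 0 0 -1' && python3 -m jog '-0.1202 0.5419 0 0 0 0 -1;-0.1202 0.5419 0 0 0 0 -1;-0.1202 0.5419 0 0 0 0 -1;-0.1202 0.5419 0 0 0 0 -1;-0.1202 0.5419 0 0 0 0 -1' && python3 -m jog '-0.1202 0.5419 0 0 0 0 -1;-0.1202 0.5419 0 0 0 0 -1;-0.1202 0.5419 0 0 0 0 -1;-0.1202 0.5419 0 0 0 0 -1;-0.1202 0.5419 0 0 0 0 -1' && python3 -m jog '-0.1202 0.5419 0 0 0 0 -1;-0.1202 0.5419 0 0 0 0 -1;-0.1202 0.5419 0 0 0 0 -1;0 0 0 0 0 0 -1;0 0 0 0 0 0 -1'
python3 - <<'E'
from h import *
import pickle
s=snapshot('wrist');pickle.dump(s,open('w7.pkl','wb'));save(s,'w7.png',None,1.4)
E
python3 go.py 417.3 -380.8 46 7
```

```text
time: 34.33
tool_pos: [491.8, 392.6, 436.3]
tcp_rot: [-180.0, 0.2, 45.5]
ft_force: [0.7, -0.6, -0.9]
finger_gap: 85.4
grip_force: 0.0
time: 34.95
tool_pos: [486.3, 338.8, 435.1]
tcp_rot: [179.9, 0.3, 7.0]
ft_force: [0.1, -0.8, 0.6]
finger_gap: 85.5
grip_force: 0.0
time: 35.58
tool_pos: [459.4, 59.7, 436.9]
tcp_rot: [-180.0, 0.2, 7.0]
ft_force: [1.3, -1.0, 0.7]
finger_gap: 85.9
grip_force: 0.0
time: 36.2
tool_pos: [432.9, -216.6, 437.0]
tcp_rot: [-179.9, 0.1, 7.0]
ft_force: [0.6, 0.3, 0.7]
finger_gap: 85.8
grip_force: 0.0
time: 36.83
tool_pos: [417.6, -380.5, 437.1]
tcp_rot: [-179.8, 0.1, 7.0]
ft_force: [-0.1, -0.6, 0.0]
finger_gap: 85.4
grip_force: 0.0
t 36.875 pos [ 417.9 -379.9  437.7] rot [-1.7986e+02  7.0000e-02  7.0500e+00] gap 85.4 grip 0.0 F [-0.3  0.4  0.5]
turn [-0.0023  0.0011  0.0007] shift now-axes [-0.0043  0.0135  2.3671] after turn [-0.0071  0.008   2.3671]
```

View pics/w7.png

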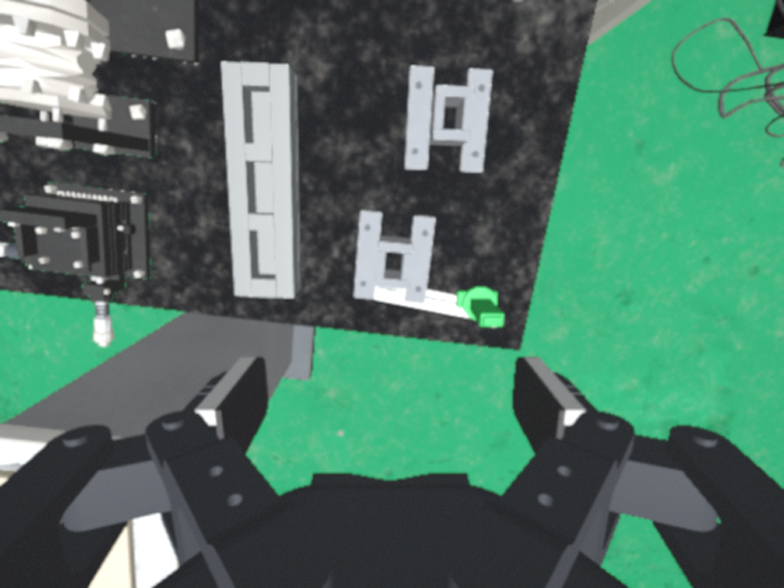

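Collar C has its boss hole at (393,262), with feet from (360,211)–(355,298) and (436,217)–(427,300). The green look-alike at (482,305) is clear of it.

Run:
```python
from fit import *
w=pickle.load(open('w7.pkl','rb'));g=lambda x,y:(x/1.4,y/1.4)
p,T=fit([(w,[(g(360,211),(42,35,20)),(g(382,212),(42,15,20)),(g(355,298),(-42,35,20)),(g(374,300),(-42,15,20)),(g(413,216),(42,-15,20)),(g(436,217),(42,-35,20)),(g(427,300),(-42,-35,20)),(g(394,262),(0,0,56))])],[417,-381,.1])
print(p2w(w,[g(394,262)],[56]))
```

```text
[ 416.5 -383.6] 2.6
[[-0.0, -0.3], [-0.4, 0.2], [0.0, -0.3], [1.0, -0.6], [0.5, -0.9], [-0.7, -0.4], [-0.6, 2.1], [0.2, 2.3]]
[[ 419.26505917 -382.95483465   56.        ]]
```

```bash
python3 -m jog '0 0 0 0 0 0.067 -1;0 0.03 0.55 0 0 0 -1;0 0 0.55 0 0 0 -1;0 0 0.55 0 0 0 -1;0 0 0.4 0 0 0 -1' && python3 -m jog '0 0 0.2 0 0 0 -1;0 0 0.1 0 0 0 -1;0 0 0 0 0 0 -1'; python3 go.py 417.8 -383.2 46 3
```

```text
time: 37.5
tool_pos: [417.9, -381.4, 231.4]
tcp_rot: [-179.9, 0.1, 3.1]
ft_force: [-0.7, 0.3, 0.0]
finger_gap: 85.5
grip_force: 0.0
time: 37.88
tool_pos: [418.5, -383.8, 204.9]
tcp_rot: [180.0, -0.0, 3.0]
ft_force: [-0.7, 0.2, 0.6]
finger_gap: 85.6
grip_force: 0.0
t 37.875 pos [ 418.5 -383.8  204.9] rot [ 1.7996e+02 -4.0000e-02  3.0300e+00] gap 85.6 grip 0.0 F [-0.7  0.2  0.6]
turn [ 0.0007 -0.0006  0.0005] shift now-axes [-0.0064 -0.0059  0.0387] after turn [-0.0064 -0.0058  0.0387]
```

```bash
python3 -m jog '-0.006 0 0.02 0 0 0 -1;0 0 0 0 0 0 1;0 0 0 0 0 0 1;0 0 0 0 0 0 1;0 0 0 0 0 0 1' 60 && python3 -m jog '0 0 0 0 0 0 1;0 0 0 0 0 0 1' && python3 go.py 417.8 -383.2 46 3 && python3 -m jog '0 0 -0.2 0 0 0 1;0 0 -0.5 0 0 0 1;0 0 -0.55 0 0 0 1;0 0 -0.55 0 0 0 1;0 0 -0.5 0 0 0 1' && python3 -m jog '0 0 0 0 0 -0.021 1;0 0 0 0 0 0 1;0 0 0 0 0 0 1'; python3 go.py 504.1 222.9 260 4.3
```

```text
time: 38.5
tool_pos: [417.6, -384.1, 202.7]
tcp_rot: [179.9, -0.0, 3.0]
ft_force: [-1.1, -0.5, 4.8]
finger_gap: 29.2
grip_force: 59.7
time: 38.75
tool_pos: [417.6, -384.0, 202.6]
tcp_rot: [180.0, -0.0, 3.0]
ft_force: [0.5, -0.1, 6.0]
finger_gap: 29.3
grip_force: 59.9
t 38.75 pos [ 417.6 -384.   202.6] rot [ 1.7995e+02 -4.0000e-02  3.0100e+00] gap 29.3 grip 59.9 F [ 0.5 -0.1  6. ]
turn [ 0.0008 -0.0006  0.0001] shift now-axes [ 0.002  -0.0083  0.0163] after turn [ 0.002  -0.0083  0.0163]
time: 39.38
tool_pos: [417.1, -383.3, 435.1]
tcp_rot: [180.0, -0.0, 3.0]
ft_force: [-0.3, -0.9, -1.6]
finger_gap: 29.0
grip_force: 59.4
time: 39.75
tool_pos: [417.1, -383.3, 430.0]
tcp_rot: [-179.8, 0.1, 4.2]
ft_force: [-0.2, 0.5, -1.3]
finger_gap: 28.6
grip_force: 59.4
t 39.75 pos [ 417.1 -383.3  430. ] rot [-1.7983e+02  1.3000e-01  4.2500e+00] gap 28.6 grip 59.4 F [-0.2  0.5 -1.3]
turn [-0.0028  0.0022 -0.0009] shift now-axes [ 1.3174 -5.9809  0.1649] after turn [ 1.3225 -5.9801  0.1503]
```

```bash
python3 -m jog '0.1102 -0.4983 0 0 0 0 1;0.1102 -0.4983 0 0 0 0 1;0.1102 -0.4983 0 0 0 0 1;0.1102 -0.4983 0 0 0 0 1;0.1102 -0.4983 0 0 0 0 1' && python3 -m jog '0.1102 -0.4983 0 0 0 0 1;0.1102 -0.4983 0 0 0 0 1;0.1102 -0.4983 0 0 0 0 1;0.1102 -0.4983 0 0 0 0 1;0.1102 -0.4983 0 0 0 0 1' && python3 -m jog '0.1102 -0.4983 0 0 0 0 1;0.1102 -0.4983 0 0 0 0 1;0 0 0.4 0 0 0 1;0 0 0.4 0 0 0 1;0 0 0 0 0 0 1' && python3 -m jog '0 0 0 0 0 0 1'
python3 - <<'E'
from h import *
import pickle
s=snapshot('wrist');pickle.dump(s,open('w8.pkl','wb'));save(s,'w8.png',(120,0,440,300),2.0)
E
python3 go.py 504.1 222.9 145 4.3
```

```text
time: 40.38
tool_pos: [453.4, -129.5, 430.4]
tcp_rot: [-179.9, 0.1, 4.2]
ft_force: [1.1, -0.8, -2.3]
finger_gap: 29.3
grip_force: 59.7
time: 41.0
tool_pos: [489.9, 123.0, 430.4]
tcp_rot: [180.0, 0.2, 4.3]
ft_force: [0.6, -1.1, -1.0]
finger_gap: 29.0
grip_force: 59.7
time: 41.62
tool_pos: [502.9, 221.9, 346.6]
tcp_rot: [179.8, 0.6, 4.3]
ft_force: [0.4, -0.4, -1.5]
finger_gap: 28.8
grip_force: 59.7
time: 41.75
tool_pos: [505.0, 222.3, 352.9]
tcp_rot: [180.0, 0.0, 4.2]
ft_force: [0.3, 0.3, -1.0]
finger_gap: 28.8
grip_force: 59.7
t 41.8 pos [505.4 222.3 353.9] rot [-1.7997e+02 -1.2000e-01  4.2400e+00] gap 28.9 grip 59.7 F [ 0.2 -0.7 -1.5]
turn [-0.0005 -0.0019 -0.001 ] shift now-axes [-0.0135 -0.0062  0.5391] after turn [-0.0124 -0.0065  0.5391]
```

```bash
python3 -m jog '-0.01 -0.006 0.3 0 0 0 1;0 0 0.28 0 0 0 1;0 0 0 0 0 0 1;0 0 0.05 0 0 0 1;0 0 0 0 0 0 1' && python3 -m jog '0 0 0.06 0 0 0 1;0 0 0.06 0 0 0 1;0 0 0 0 0 0 1'
python3 go.py 504.1 222.9 117 4.3
```

```text
time: 42.42
tool_pos: [504.4, 223.0, 290.6]
tcp_rot: [-180.0, -0.1, 4.3]
ft_force: [0.1, -0.0, -1.8]
finger_gap: 29.4
grip_force: 59.8
time: 42.8
tool_pos: [503.4, 222.8, 276.2]
tcp_rot: [180.0, 0.1, 4.3]
ft_force: [-0.3, -0.7, -2.2]
finger_gap: 29.0
grip_force: 59.8
t 42.8 pos [503.4 222.8 276.2] rot [1.7998e+02 9.0000e-02 4.2700e+00] gap 29.0 grip 59.8 F [-0.3 -0.7 -2.2]
turn [ 0.0004  0.0015 -0.0005] shift now-axes [ 0.007  -0.0006  0.0419] after turn [ 0.007  -0.0005  0.0419]
```

```bash
python3 -m jog '0.003 0 0.08 0 0 0 1;0 0 0.08 0 0 0 1;0 0 0.08 0 0 0 1;0 0 0.06 0 0 0 1;0 0 0 0 0 0 1' && python3 -m jog '0 0 0.05 0 0 0 1;0 0 0.05 0 0 0 1;0 0 0 0 0 0 1;0 0 0 0 0 0 1'
python3 go.py 504.1 222.9 78.6 4.3
```

```text
time: 43.42
tool_pos: [503.8, 222.8, 246.3]
tcp_rot: [180.0, 0.1, 4.3]
ft_force: [-0.2, 0.1, -1.3]
finger_gap: 29.1
grip_force: 59.8
time: 43.92
tool_pos: [504.1, 222.9, 237.2]
tcp_rot: [-180.0, -0.0, 4.3]
ft_force: [-0.2, 0.3, -0.9]
finger_gap: 29.4
grip_force: 59.8
t 43.925 pos [504.1 222.9 237.2] rot [-1.80e+02 -1.00e-02  4.27e+00] gap 29.4 grip 59.8 F [-0.2  0.3 -0.9]
turn [-0.     -0.0001 -0.0006] shift now-axes [-0.0003  0.0003  0.0358] after turn [-0.0003  0.0003  0.0358]
```

```bash
python3 -m jog '0 0 0.033 0 0 0 1;0 0 0 0 0 0 1;0 0 0 0 0 0 1' && python3 -m jog '0 0 0 0 0 0 -1;0 0 0 0 0 0 -1;0 0 0 0 0 0 -1;0 0 -0.3 0 0 0 -1;0 0 -0.6 0 0 0 -1' && python3 -m jog '0 0 -0.6 0 0 0 -1;0 0 -0.6 0 0 0 -1;-0.6 -0.5 0 0 0 0 -1;-0.6 0 0 0 0 0 -1;0 0 0 0 0 0 -1' && python3 -m jog '0 0 0 0 0 0 -1;0 0 0 0 0 0 -1'
python3 - <<'E'
from h import *
import pickle
s=snapshot('wrist');pickle.dump(s,open('w9.pkl','wb'));a=s['img'][:,:,::-1]
t=snapshot('side')['img'][:,:,::-1]; 
cv2.imwrite('pics/fin.png',np.hstack([cv2.resize(a[:290,80:480],(400*5//4,290*5//4)),cv2.resize(t[220:342,200:300],(297,362),interpolation=2)]))
E
python3 go.py 504.1 222.9 78.6 4.3
```

```text
time: 44.3
tool_pos: [504.5, 223.0, 234.6]
tcp_rot: [-180.0, -0.1, 4.3]
ft_force: [-1.7, -1.1, 5.9]
finger_gap: 29.0
grip_force: 60.4
time: 44.92
tool_pos: [502.7, 222.4, 321.3]
tcp_rot: [179.9, 0.4, 4.3]
ft_force: [0.3, 0.4, 1.1]
finger_gap: 85.5
grip_force: 0.0
time: 45.55
tool_pos: [390.1, 254.8, 443.0]
tcp_rot: [180.0, 0.1, 4.4]
ft_force: [0.2, 0.8, 0.8]
finger_gap: 85.6
grip_force: 0.0
time: 45.8
tool_pos: [394.4, 254.7, 444.0]
tcp_rot: [-180.0, -0.0, 4.2]
ft_force: [0.4, 0.2, 0.2]
finger_gap: 85.6
grip_force: 0.0
t 45.9 pos [394.4 254.7 443.8] rot [1.7999e+02 1.0000e-02 4.2100e+00] gap 85.7 grip 0.0 F [-0.4  0.7 -0.2]
turn [ 0.0001  0.0002 -0.0015] shift now-axes [1.0713 0.3975 2.1017] after turn [1.0704 0.3995 2.1018]
```

View pics/fin.png

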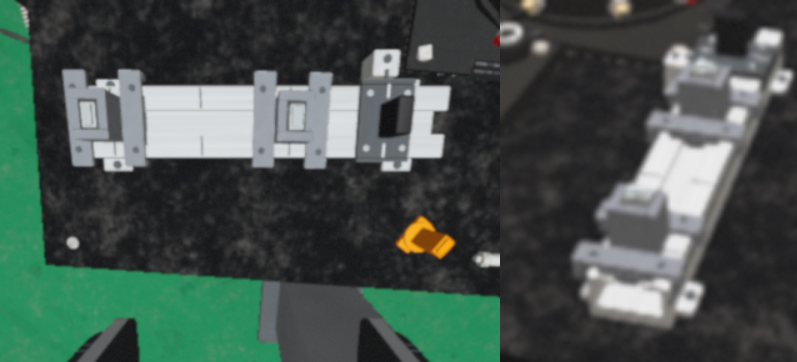

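Both collars lie flat across the rail at stations 1 and 3, and the carriage is at the pointer. The last contact readings match the seat height. I'm handing in.

```bash
python3 -c "
from bench import *
print(hand_in())"
```

```text
the job is handed in; nothing more can be done
None
```

I handed the job in at about 46 s on the robot's clock: the carriage is level with the index pointer, and both bolts from the rack are turned under the lips at stations 1 and 3 with a lock collar over each. One collar is left over. No verdict came back, and I judged the collars seated from the last pictures and contact forces, not from a direct height measurement.

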